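Line up a slide cassette on the imaging plate and scan its label

TASK

Slide the slide cassette that lies on the aluminium imaging plate along the plate until its leading edge lies on the scribed line over the edge's whole width; there is no stop, so do not let it run a centimetre past the line, and keep it flat on the plate. Then let go of it, pick up the hand scanner and hold it still for a good second with its window facing down at the cassette's barcode label, 5 to 10 cm above it. Finally lower the scanner onto its rubber rest again, right way up in the middle, without dropping it, leaving the cassette on the line and the other things on the bench where they were.

Things in the scene. Friction and masses are not known exactly. Their poses are not given: they have to be found in the camera images.
- stage: imaging plate, flat bare aluminium, 260 (its x) x 380 (its y) x 8 mm thick, fixed to the bench, turned up to 0.25 rad; origin at the centre of its underside. The cassette is to travel along the plate's +y (roughly the robot's left).
- line (a point): middle of the scribed line: a dark line 240 mm long and 4 mm wide on the plate's top face, 75 mm from the plate's centre towards its +y; the line runs along x of this frame, +y points the way the cassette has to travel (axes as the plate's). The point is on the centre line of the mark, at the height of the plate's top.
- cassette: slide cassette: closed flat grey plastic box, 150 (its x) x 110 (its y) x 25 mm high, about 0.3 kg (varies), loose on the plate, too wide to grasp across; three glass slides show on its top and a white barcode label near the end away from the robot. Origin at the centre of its underside; +y side is the leading edge (one of the 150 mm sides). It starts 75 to 145 mm short of the line, askew to it by up to 0.18 rad, and slides with friction: it stops when the push stops.
- edge_near (a point): end of the cassette's leading edge nearer the robot: bottom corner at x -75, y +55, z 0 mm of the cassette
- edge_far (a point): end of the cassette's leading edge farther from the robot: bottom corner at x +75, y +55, z 0 mm of the cassette
- label (a point): centre of the barcode label on the cassette's top face (x +45, y 0, z 25 mm of the cassette); white paper with dark bars, 50 (x) x 60 (y) mm
- scanner: hand scanner, white plastic wand 170 mm long, 0.18 kg, lying flat on its rest with the handle towards the robot. Origin on its underside, z up when right way up, x from handle to head. Handle: x -90 to +20 mm, 30 mm wide, 30 mm high, with a black strip on top; head: x +20 to +80 mm, 52 mm wide, 36 mm high.
- scanner_grip (a point): good place to grasp the handle from above, closing along the scanner's y (30 mm wide): x -15, y 0, z 20 mm of the scanner, close to its centre of mass
- scanner_window (a point): centre of the scanner's dark window in the flat underside of the head (x +50, y 0, z 0 mm of the scanner); it looks along the scanner's -z, straight down when the scanner is held level
- rest: scanner rest: flat black rubber pad 200 (its x) x 100 (its y) x 5 mm, fixed to the bench left of the plate; origin at the centre of its underside. The scanner starts on it within 5 mm of its middle.
- dish: bystander: small closed culture dish, 60 mm across, 16 mm high, loose on the plate beyond the line
- spare_cassettes: bystander: two more cassettes stacked, 150 x 110 x 50 mm, on the bench to the right of the plate
- oil_bottle: bystander: amber bottle, 48 mm across, 100 mm high, beyond the plate at the right
- slide_box: bystander: wooden box, 87 x 172 x 36 mm, beyond the scanner rest
There are look-alikes about, which are no part of the job. Of the things that look like the scanner, the smaller one is meant.

How it is judged:
By the outcome, as a careful person would: the job done as asked, in the order asked, and still so for the second after the job is handed in, with the robot touching nothing.
It also fails if it takes over 72 s, if anything falls off the work surface, if the arm or the gripper's body presses on something with over 40 N, if the wrist force passes 120 N, or if a joint passes its speed limit or range.

ROBOT

A 6-joint arm with a two-finger parallel gripper is mounted at the origin on the work surface. World frame = base frame: x ahead of the robot, y to its left, z up, the work surface at z = 0. Lengths are in mm, angles in rad, forces in N, time in s.
With the tool pointing down it reaches from about 250 to 800 mm from the base axis. Payload 3.9 kg.
Tool frame: the origin (TCP) lies on the centre line of the jaws, within the pads' length; the fingertips stand 11 mm ahead of it and the grasp point (between the pads) lies 8 mm behind it; x points along the fingers, z is the direction in which the jaws open and shut, and the axes are right-handed (so a half turn about x gives the same grasp; the last joint's range is limited). The gripper opens to 85 mm and grips with 20 to 120 N. Pads are 22 mm wide; open, the fingers measure 114 mm over their backs; the gripper's body (76 mm by 85 mm) begins 54 mm behind the grasp point. The pads swing forward as they close: fully open they stand 13 mm farther back than shut.
Start: joints at [1.165, 0.26, -0.138, 1.173, 0, 1.571], TCP at [207.24, 482.355, 242.304] pointing down, gripper open.
Joint ranges: [-2.78, 2.78], [-0.83, 1.72], [-1.28, 1.37], [-1.9, 2.12], [-1.57, 1.48], [-3.14, 3.14]. Speed limits (rad/s): [2.57, 2.57, 3.14, 3.14, 3.14, 3.14].

INTERFACE

Orientations are given as [roll, pitch, yaw] about the fixed x, y, z axes, in that order (R = Rz(yaw) Ry(pitch) Rx(roll)).
In Python, from cell import * gives the robot as it stands.
- The arm moves only by the tool move_arm, never from a script. Its argument "moves" is a list of rows, each a list of 4 numbers: the shift along the tool's x, y, z in mm, then the turn about the tool's x in rad. A call has 1 to 20 rows; each row is the pose to reach, as a shift and turn from the pose measured when the call began, along the tool's axes at that moment; what a row does not reach only later rows make up. A row lasts 1/12 s, in which the tool goes at most 41.7 mm and 7.16 degrees, less where a joint would pass 70% of its speed; a pose out of reach is approached as far as the arm can. A call with a gripper value outside its range is refused whole. "fingers" is the opening, from 0 (shut) to 1 (fully open), set as the call begins (left out, the last holds). The fingers move at their own pace and stop on an object; the grip force is fixed at half the most. Time passes only in rows, so rows that repeat a pose let the fingers close. It gives the time, the measured TCP pose, the force and the opening at its end, in the units of the state.
- state(): the state, without advancing time (a new reading comes with each control period).
- get_image(name): name is "scene" or "top"; returns a dict with "frame" (480x640x3 uint8, red, green, blue), "fovy" (degrees; the focal length in pixels is half the picture's height over the tangent of half this angle, whatever the lens; pixels are square), "cx", "cy" (the principal point, pixels), "D" ([k1, k2, p1, p2, k3] as OpenCV has them; the pictures are not rectified), "R" (3x3) and "t" (3): a world point X has camera coordinates R X + t. Camera axes: x right, y down, z forward; pixel columns grow to the right and rows downward; lengths in mm; the calibration is good to about 2 mm. A picture is of the moment at which its call begins. There is no depth.
- hand_in(): hands the job in, once; it reports no verdict.
The state is a dict: "time": time; "joint_positions": joint angles; "joint_velocities": joint speeds; "joint_efforts": joint torques, N m; "position": TCP position; "tool_rot": TCP orientation; "contact_force": force on the tool from outside, world axes, zero at the start; "ft_torque": the same for the moment, N m; "grip_width": opening from 0.0 (shut) to 1.0 (fully open).
Only numpy, scipy, OpenCV 4.12 (cv2) and the standard library are available. Lean on these libraries where they do the work, as an engineer would, in place of code of your own. Each camera call takes 0.05 s, during which the arm holds its last target.

## Working session

There is one attempt and no reset: what is moved stays moved. The work goes in short steps, Python scripts to look and compute and a tool call to move; the robot and the scene stay as the last step left them, time stands still between calls to the robot, and variables do not carry over. Pictures are saved under pics/ and viewed, and the job is handed in when it is done.

Besides the shell and the picture viewer there is one more tool, called after "Call:" as name(argument=value, ...), one argument or row to a line, values as JSON. move_arm: Moves the arm, as the interface text tells. Its arguments: {"type":"object","properties":{"moves":{"type":"array","items":{"type":"array","items":{"type":"number"}}},"fingers":{"type":"number"}},"required":["moves"]}

```bash
ls; mkdir -p pics; python3 - <<'E'
from cell import *
import cv2
s=state();print(s)
for n in("scene","top"):
    g=get_image(n);cv2.imwrite(f"pics/{n}0.png",g["frame"][:,:,::-1])
    print(n,g["fovy"],g["cx"],g["cy"],g["D"],g["R"],g["t"])
E
```

```text
pics
{'time': 0.0, 'joint_positions': array([ 1.16500145e+00,  2.60669251e-01, -1.39401541e-01,  1.17270001e+00,
       -2.29209322e-06,  1.57080377e+00]), 'joint_velocities': array([ 7.63609370e-05, -4.87622142e-04,  1.77993178e-03,  2.38256846e-05,
        4.86507113e-04, -1.06238740e-03]), 'joint_efforts': array([-1.17028339e-04, -4.05675852e+01,  2.53924370e+01,  1.85433944e-02,
        3.12954862e-04,  1.17050348e-05]), 'position': array([206.97707237, 481.7426426 , 241.46034625]), 'tool_rot': array([-3.14042435,  1.56882185, -1.97543035]), 'contact_force': array([ 0.48680613, -0.04354448,  0.17631536]), 'ft_torque': array([-0.01448553, -0.02087841, -0.02329286]), 'grip_width': 0.9972754011153016}
scene 51.871595527321205 315.53414923120323 241.01139337556535 [0.04001025 0.         0.         0.         0.        ] [[ 0.66909739  0.74311867  0.00912824]
 [ 0.52063063 -0.4599354  -0.71930743]
 [-0.53033238  0.48603916 -0.69463192]] [-434.81632101 -265.43872186 1666.89530839]
top 43.75244598551062 319.109833237554 242.48265940262468 [0.0492266 0.        0.        0.        0.       ] [[-0.01785713 -0.99969217 -0.01722441]
 [-0.99663852  0.01917491 -0.07964907]
 [ 0.07995483  0.01574421 -0.99667414]] [  72.72332238  582.25721059 1722.59042486]
```

View pics/scene0.png

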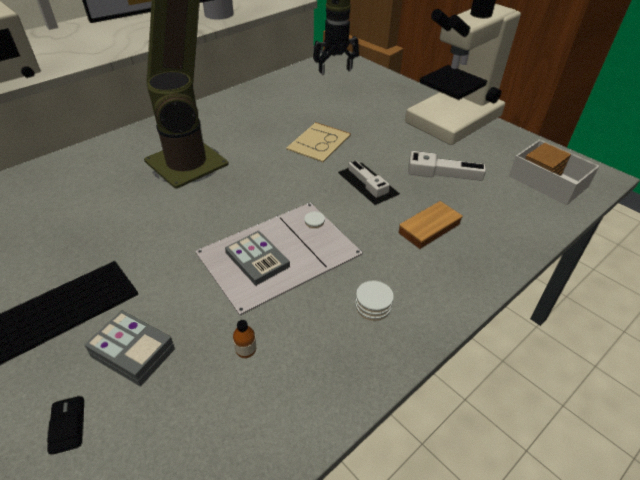

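View pics/top0.png

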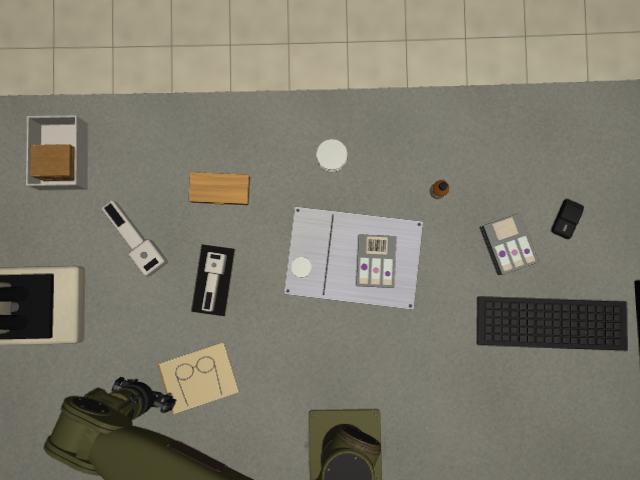

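The scene shows two scanner-like wands. In the top view one lies on the black pad at (212,280) and a larger one lies on bare bench at (133,238). The cassette candidates are the one on the plate at (376,260), with a barcode, and the spare stack at (508,244). I choose the wand on the pad and the cassette on the plate, and check both in close crops.

```bash
cat > h.py <<'E'
from cell import *
import cv2, numpy as np
def K(g):
    f=240/np.tan(np.radians(g["fovy"]/2)); return np.array([[f,0,g["cx"]],[0,f,g["cy"]],[0,0,1.]])
def unproj(g,px,z):
    n=cv2.undistortPoints(np.array(px,float).reshape(-1,1,2),K(g),np.array(g["D"]))[:,0]
    R=np.array(g["R"]);t=np.array(g["t"]);C=-R.T@t
    d=np.c_[n,np.ones(len(n))]@R
    return C+d*((z-C[2])/d[:,2])[:,None]
def proj(g,X):
    R=np.array(g["R"]);p,_=cv2.projectPoints(np.array(X,float).reshape(-1,1,3),cv2.Rodrigues(R)[0],np.array(g["t"],float),K(g),np.array(g["D"]));return p[:,0]
def crop(g,x0,y0,w,h,s,name):
    im=cv2.resize(g["frame"][y0:y0+h,x0:x0+w],None,fx=s,fy=s,interpolation=cv2.INTER_CUBIC)
    cv2.imwrite("pics/"+name,im[:,:,::-1])
E
python3 - <<'E'
from h import *
g=get_image("top")
crop(g,275,200,160,115,5,"c_plate.png");crop(g,180,235,70,90,6,"c_scan.png")
g=get_image("scene");crop(g,190,195,180,120,4,"s_plate.png");crop(g,330,145,80,65,8,"s_scan.png")
E
```

```text
(no output)
```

View pics/c_plate.png

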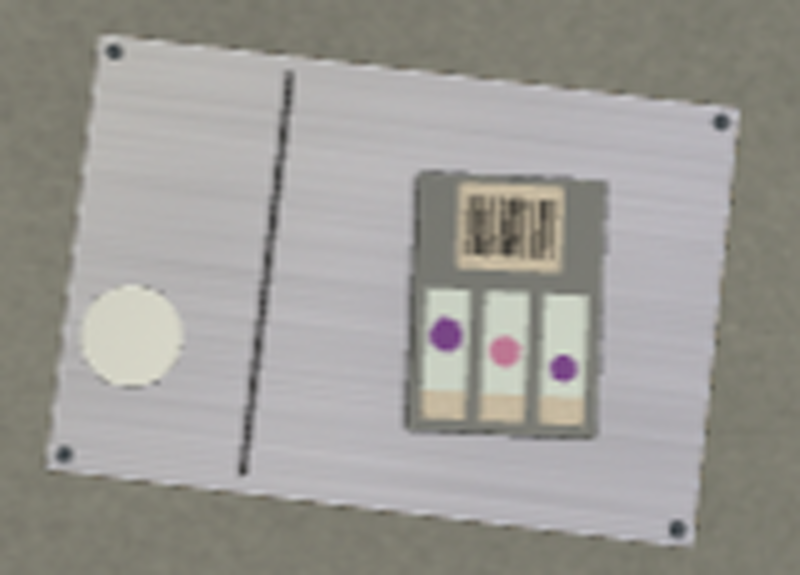

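View pics/c_scan.png

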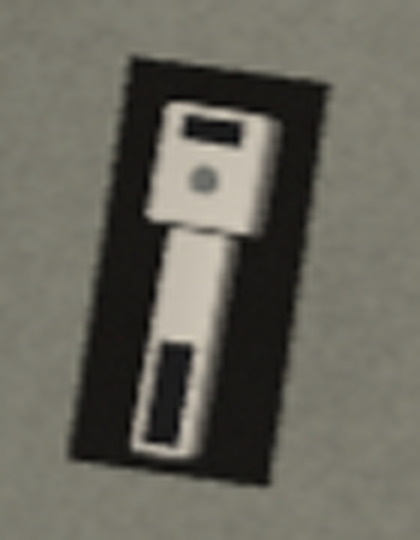

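View pics/s_plate.png

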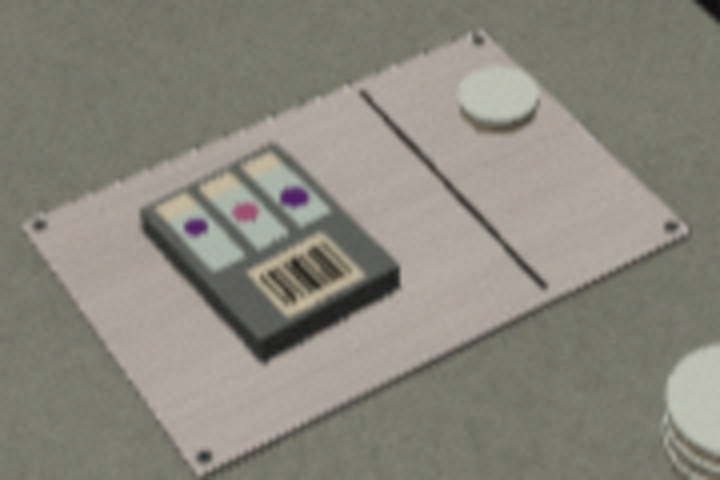

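View pics/s_scan.png

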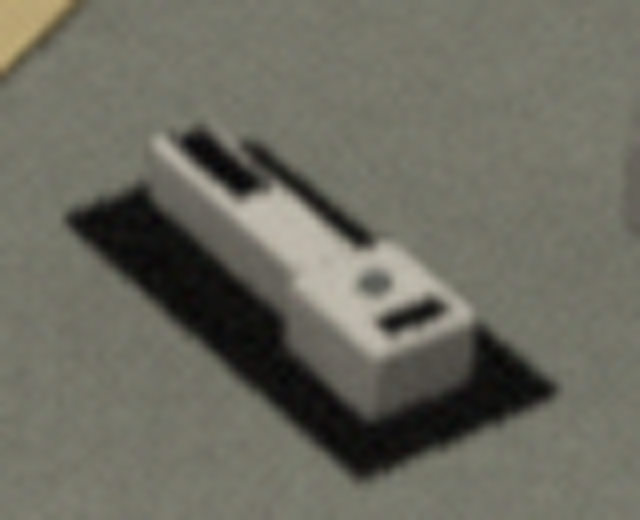

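```bash
cat >> h.py <<'E'
from scipy.optimize import least_squares
def fit(obs,z):
    # obs: list of (g, local pts Nx2, px Nx2); returns x,y,yaw
    def r(p):
        c,s=np.cos(p[2]),np.sin(p[2]);o=[]
        for g,l,px in obs:
            l=np.array(l,float);X=np.c_[p[0]+c*l[:,0]-s*l[:,1],p[1]+s*l[:,0]+c*l[:,1],np.full(len(l),z)]
            o.append((proj(g,X)-np.array(px)).ravel())
        return np.concatenate(o)
    s0=least_squares(r,[unproj(obs[0][0],[np.mean(obs[0][2],0)],z)[0,0],unproj(obs[0][0],[np.mean(obs[0][2],0)],z)[0,1],0.])
    return s0.x,np.abs(s0.fun).max()
def cp(pts,x0,y0,s): return (np.array(pts,float)+.5)/s-.5+[x0,y0]
def box(a,b): return [[a,b],[a,-b],[-a,-b],[-a,b]]  # far-lead, far-trail, near-trail, near-lead
def tow(p,l):
    c,s=np.cos(p[2]),np.sin(p[2]);l=np.array(l,float);return np.stack([p[0]+c*l[...,0]-s*l[...,1],p[1]+s*l[...,0]+c*l[...,1]],-1)
def tol(p,w):
    c,s=np.cos(p[2]),np.sin(p[2]);d=np.array(w,float)-p[:2];return np.stack([c*d[...,0]+s*d[...,1],-s*d[...,0]+c*d[...,1]],-1)
E
python3 - <<'E'
from h import *
t=get_image("top");s=get_image("scene")
P=cp([(100,36),(738,107),(692,545),(48,468)],275,200,5)
Ps=cp([(688,233),(200,475),(23,227),(478,30)],190,195,4)
C=cp([(416,171),(608,181),(597,438),(406,430)],275,200,5)
Cs=cp([(399,269),(262,345),(143,212),(270,143)],190,195,4)
L=cp([(290,70),(243,475)],275,200,5);Ls=cp([(545,288),(363,92)],190,195,4)
b=box(130,190);ln=[[120,75],[-120,75]]
for o in ([(t,b+ln,np.r_[P,L])],[(s,b+ln,np.r_[Ps,Ls])],[(t,b+ln,np.r_[P,L]),(s,b+ln,np.r_[Ps,Ls])]): print("plate",fit(o,8))
pl=fit(o,8)[0]
b=box(75,55)
for o in ([(t,b,C)],[(s,b,Cs)],[(t,b,C),(s,b,Cs)]):
    q=fit(o,33)[0];print("cass",fit(o,33),tol(pl,q[:2]), q[2]-pl[2],tol(pl,tow(q,b)).tolist())
R=cp([(130,57),(330,85),(269,486),(70,459)],180,235,6)
print("rest",fit([(t,box(100,50),R)],5), fit([(t,box(100,50),R),(s,box(100,50)[:3],cp([(362,480),(557,388),(557,388)],330,145,8)*0+proj(s,np.zeros((3,3))))],5) if 0 else '')
# scanner top: head
H=cp([(163,101),(267,112),(247,236),(147,219)],180,235,6)
print("head corners", unproj(t,H,41)[:,:2])
Hd=cp([(166,230),(231,235),(195,458),(131,450)],180,235,6)
print("handle", unproj(t,Hd,35)[:,:2])
Hs=cp([(383,360),(474,308),(384,238),(298,287)],330,145,8)
print("head scene", unproj(s,Hs,41)[:,:2])
print("dish",unproj(t,cp([(133,335)],275,200,5),24), "oil",unproj(t,[(440,188)],100))
E
```

```text
plate (array([ 5.40032505e+02, -3.74849577e+01, -1.34479228e-01]), np.float64(0.692874235607178))
plate (array([ 5.41868972e+02, -3.88122827e+01, -1.35306971e-01]), np.float64(0.9473994904599294))
plate (array([ 5.40723613e+02, -3.79771529e+01, -1.34786805e-01]), np.float64(1.100667198845315))
cass (array([ 5.27307962e+02, -1.01681215e+02, -6.60166790e-02]), np.float64(0.22600710091739984)) [ -4.73348004 -64.9290493 ] 0.06877012619190867 [[66.30986365496862, -4.905359665402774], [73.86861627418554, -114.6453489985601], [-75.77682372557456, -124.95273893385578], [-83.33557634479136, -15.212749600698448]]
cass (array([ 5.31714583e+02, -1.04598866e+02, -6.10034401e-02]), np.float64(1.4441637086715104)) [ 2.52445513e-02 -6.72280796e+01] 0.07378336508503862 [[70.76678365777241, -6.848988494437881], [78.8755917699716, -116.54970513293362], [-70.71629455524987, -127.60717074047803], [-78.82510266744907, -17.906454101982273]]
cass (array([ 5.28970026e+02, -1.02792198e+02, -6.37321085e-02]), np.float64(1.429635215608073)) [ -2.93719762 -65.806609  ] 0.07105469668903579 [[67.96883244686309, -5.620772617608438], [75.77827386443182, -115.34320708178521], [-73.84322767762737, -125.99244537846984], [-81.65266909519612, -16.270010914293103]]
rest (array([ 4.81179811e+02,  3.76657547e+02, -1.53306221e-01]), np.float64(0.3820375553445956)) 
head corners [[562.45374967 387.24891954]
 [556.17391501 337.11376187]
 [496.63270785 347.00813167]
 [505.72593181 395.07276131]]
handle [[500.46011985 387.17079871]
 [497.44647686 355.81534698]
 [390.9048813  373.411246  ]
 [395.31216279 404.11592615]]
head scene [[560.41036296 333.53347582]
 [561.53522866 383.74304424]
 [507.61580206 390.94909732]
 [507.26127718 342.42498086]]
dish [[514.02471796 115.34273565  24.        ]] oil [[ 723.78378942 -280.23758946  100.        ]]
```

The crops confirm the choice. The small wand has its head away from the robot and sits on the rubber pad. The plate cassette carries the barcode at its far end. I'll push with both open fingers against the trailing side, jaw axis parallel to the line, so the cassette squares itself.

```bash
cat >> h.py <<'E'
from scipy.spatial.transform import Rotation as Ro
PL=np.array([540.7,-38.0,-0.1348])
def plan(x,y,z,ang):
    "ang: wanted world heading of tool z (mod pi)"
    s=state();R=Ro.from_euler('xyz',s["tool_rot"]).as_matrix()
    d=R.T@(np.array([x,y,z])-s["position"])
    cur=np.arctan2(R[1,2],R[0,2]); da=(ang-cur+np.pi/2)%np.pi-np.pi/2
    print("t",round(s["time"],2),"pos",s["position"].round(1),"x-axis",R[:,0].round(3),"zhead",round(cur,3),"q6",s["joint_positions"][5].round(2),"F",s["contact_force"].round(1),"grip",round(s["grip_width"],3))
    print("shift",d.round(1),"turn tool x",round(-da,3),"or",round(-da+np.pi,3),round(-da-np.pi,3))
E
python3 - <<'E'
from h import *
w=tow(PL,[-3,-158]);print(w);plan(w[0],w[1],220,PL[2])
E
```

```text
[ 516.49325908 -194.16348387]
t 0.3 pos [207.1 482.2 242. ] x-axis [-0.    -0.001 -1.   ] zhead 1.165 q6 1.57 F [0.2 0.3 0.8] grip 0.999
shift [  22.3 -551.2 -499.3] turn tool x 1.3 or 4.441 -1.842
```

Call:
move_arm(
  moves=[
    [4,-110,-100,0.26],
    [8,-220,-200,0.52],
    [16,-330,-300,0.78],
    [20,-440,-400,1.04],
    [22,-551,-499,1.3],
    [22,-551,-499,1.3],
    [22,-551,-499,1.3],
    [22,-551,-499,1.3],
    [22,-551,-499,1.3],
    [22,-551,-499,1.3],
    [22,-551,-499,1.3],
    [22,-551,-499,1.3],
    [22,-551,-499,1.3],
    [22,-551,-499,1.3],
    [22,-551,-499,1.3],
    [22,-551,-499,1.3],
    [22,-551,-499,1.3],
    [22,-551,-499,1.3],
    [22,-551,-499,1.3],
    [22,-551,-499,1.3],
  ],
  fingers=1,
)

```text
time: 1.97
position: [516.8, -195.5, 219.6]
tool_rot: [-2.859, 1.57, -2.997]
contact_force: [-0.5, 0.4, 0.4]
grip_width: 1.002
```

```bash
python3 - <<'E'
from h import *
w=tow(PL,[-3,-158]);plan(w[0],w[1],22,PL[2])
t=get_image("top");crop(t,275,180,240,180,3,"a1.png")
t=get_image("scene");crop(t,150,100,240,220,3,"a1s.png")
E
```

```text
t 1.97 pos [ 516.8 -195.5  219.6] x-axis [-0.001 -0.    -1.   ] zhead -0.138 q6 1.35 F [-0.5  0.4  0.4] grip 1.002
shift [197.6   1.3  -0.3] turn tool x -0.003 or 3.138 -3.145
```

Call:
move_arm(
  moves=[
    [35,0,0,0],
    [70,0,0,0],
    [105,0,0,0],
    [140,1,0,0],
    [160,1,0,0],
    [170,1,0,0],
    [178,1,0,0],
    [184,1,0,0],
    [190,1,0,0],
    [190,1,0,0],
    [190,1,0,0],
    [190,1,0,0],
  ],
)

```text
time: 3.07
position: [516.3, -192.5, 30.9]
tool_rot: [-1.188, 1.57, -1.323]
contact_force: [-0.3, -0.7, -0.7]
grip_width: 0.997
```

```bash
python3 - <<'E'
from h import *
w=tow(PL,[-3,-158]);plan(w[0],w[1],22,PL[2])
t=get_image("top");crop(t,275,190,160,130,5,"a2.png")
t=get_image("scene");crop(t,190,190,160,120,5,"a2s.png")
E
```

```text
t 3.07 pos [ 516.3 -192.5   30.9] x-axis [ 0. -0. -1.] zhead -0.135 q6 1.35 F [-0.3 -0.7 -0.7] grip 0.997
shift [ 8.9 -1.6  0.4] turn tool x -0.0 or 3.141 -3.142
```

View pics/a2.png

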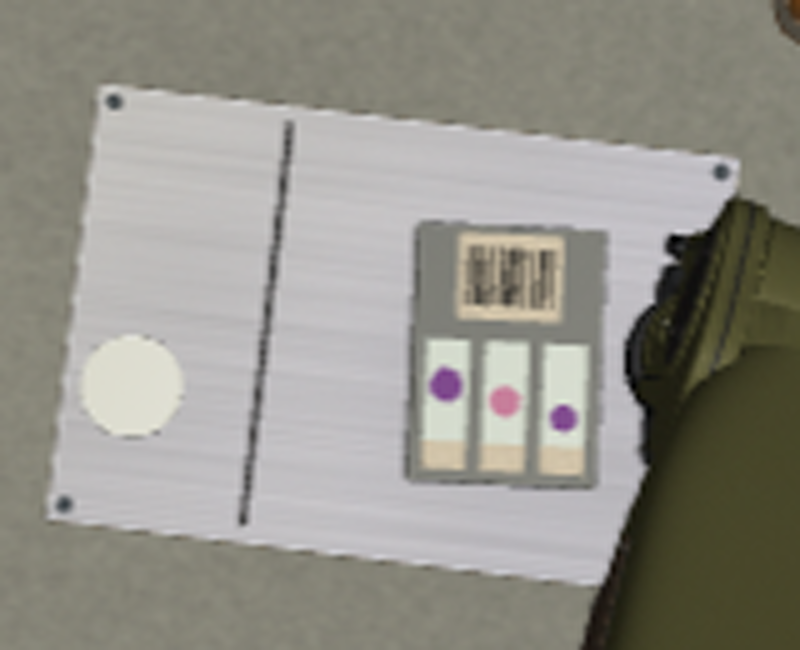

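View pics/a2s.png

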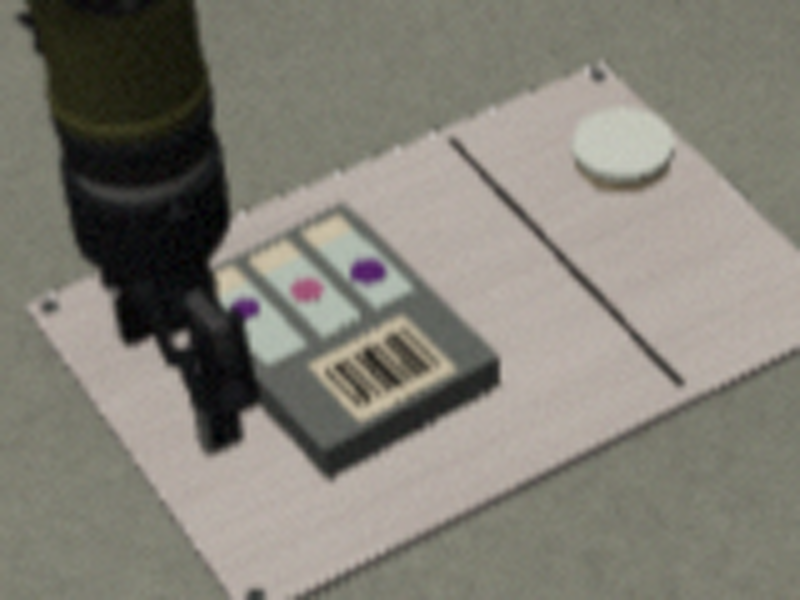

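Call:
move_arm(
  moves=[
    [4,0,0,0],
    [8,0,0,0],
    [8,0,0,0],
    [8,6,0,0],
    [8,12,0,0],
    [8,17,0,0],
    [8,22,0,0],
    [8,26,0,0],
    [8,30,0,0],
    [8,34,0,0],
    [8,38,0,0],
    [8,42,0,0],
    [8,46,0,0],
    [8,50,0,0],
    [8,50,0,0],
    [8,50,0,0],
  ],
)

```text
time: 4.5
position: [523.1, -142.5, 22.8]
tool_rot: [1.498, 1.57, 1.363]
contact_force: [0.9, -0.5, -0.1]
grip_width: 0.998
```

```bash
python3 - <<'E'
from h import *
w=tow(PL,[-3,-46]);plan(w[0],w[1],23,PL[2]);print(tol(PL,state()["position"][:2]))
t=get_image("top");crop(t,275,190,160,130,5,"a3.png")
t=get_image("scene");crop(t,190,190,160,120,5,"a3s.png")
E
```

```text
t 4.5 pos [ 523.1 -142.5   22.8] x-axis [ 0.  0. -1.] zhead -0.135 q6 1.44 F [ 0.9 -0.5 -0.1] grip 0.998
shift [-0.1 59.9  0.4] turn tool x 0.0 or 3.142 -3.141
[  -3.43665482 -105.88499923]
```

View pics/a3.png

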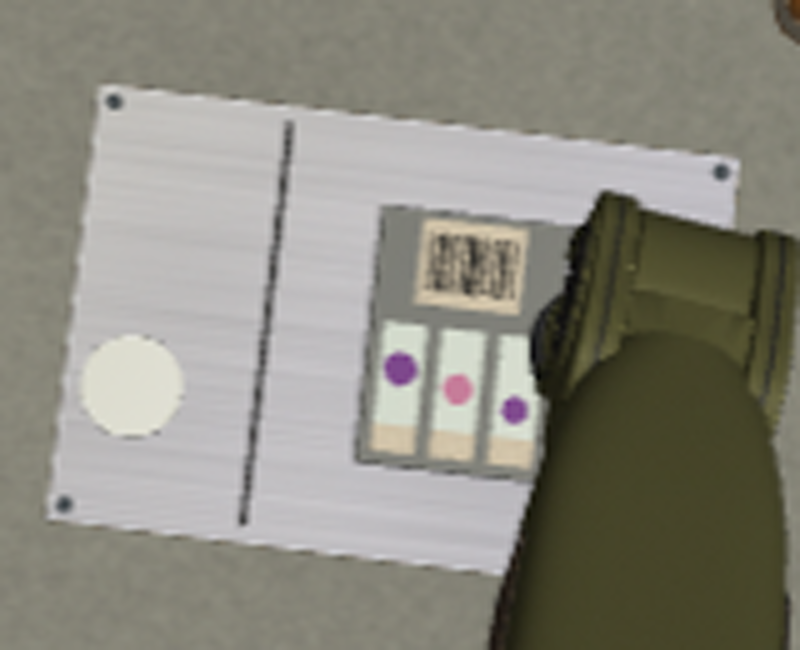

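View pics/a3s.png

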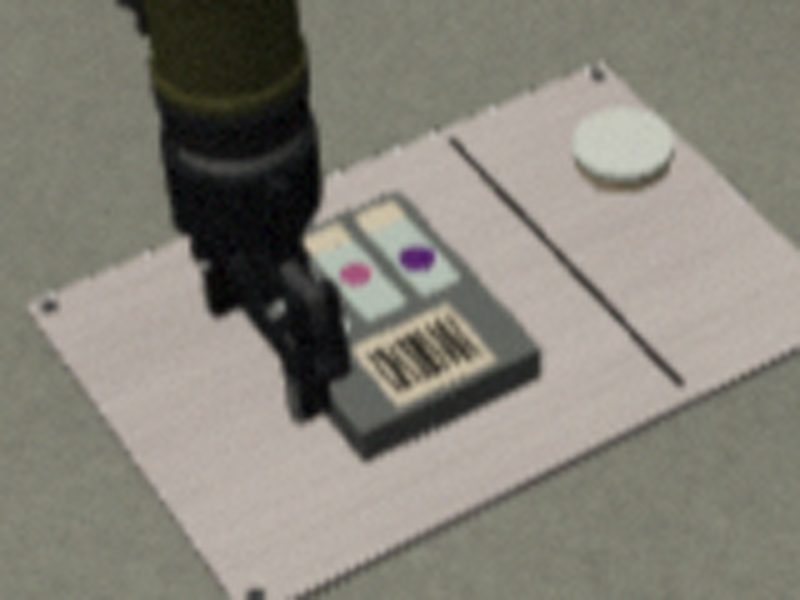

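The cassette is now squared to the line: its leading edge runs (382,206) to (356,462) in the crop and the line (290,120) to (243,524). Next I measure the gap.

```bash
cat > gap.py <<'E'
from h import *
def edge_line(g,ax,ay,s,edge,line):
    E=unproj(g,cp(edge,ax,ay,s),33)[:,:2];L=unproj(g,cp(line,ax,ay,s),8)[:,:2]
    d=L[0]-L[1];d/=np.linalg.norm(d);n=np.array([-d[1],d[0]])
    print("line head",np.arctan2(d[1],d[0]).round(4),"edge head",np.arctan2(*(E[0]-E[1])[::-1]).round(4),"gaps far,near",((L[0]-E)@n).round(2))
E
python3 - <<'E'
from gap import *
t=get_image("top");s=get_image("scene")
edge_line(t,275,190,5,[(382,206),(356,462)],[(290,120),(243,524)])
edge_line(s,190,190,5,[(541,351),(401,193)],[(682,384),(453,140)])
E
```

```text
line head -0.1347 edge head -0.1228 gaps far,near [59.16 60.93]
line head -0.139 edge head -0.1434 gaps far,near [62.14 61.49]
```

Call:
move_arm(
  moves=[
    [0,4,0,0],
    [0,8,0,0],
    [0,12,0,0],
    [0,16,0,0],
    [0,20,0,0],
    [0,24,0,0],
    [0,28,0,0],
    [0,32,0,0],
    [0,36,0,0],
    [0,40,0,0],
    [0,43,0,0],
    [0,46,0,0],
    [0,48,0,0],
    [0,50,0,0],
    [0,50,0,0],
    [0,50,0,0],
  ],
)

```text
time: 6.03
position: [529.8, -92.9, 22.8]
tool_rot: [1.572, 1.57, 1.437]
contact_force: [0.2, 0.2, 0.2]
grip_width: 1.003
```

```bash
python3 - <<'E'
from h import *
w=tow(PL,[-3,-46]);plan(w[0],w[1],23,PL[2]);print(tol(PL,state()["position"][:2]))
t=get_image("top");crop(t,295,200,100,75,8,"a4.png")
t=get_image("scene");crop(t,240,195,100,75,8,"a4s.png")
E
```

```text
t 6.03 pos [529.8 -92.9  22.8] x-axis [ 0.     0.001 -1.   ] zhead -0.135 q6 1.53 F [0.2 0.2 0.2] grip 1.003
shift [-0.2  9.9  0.4] turn tool x -0.0 or 3.141 -3.142
[ -3.44231096 -55.91500145]
```

View pics/a4.png

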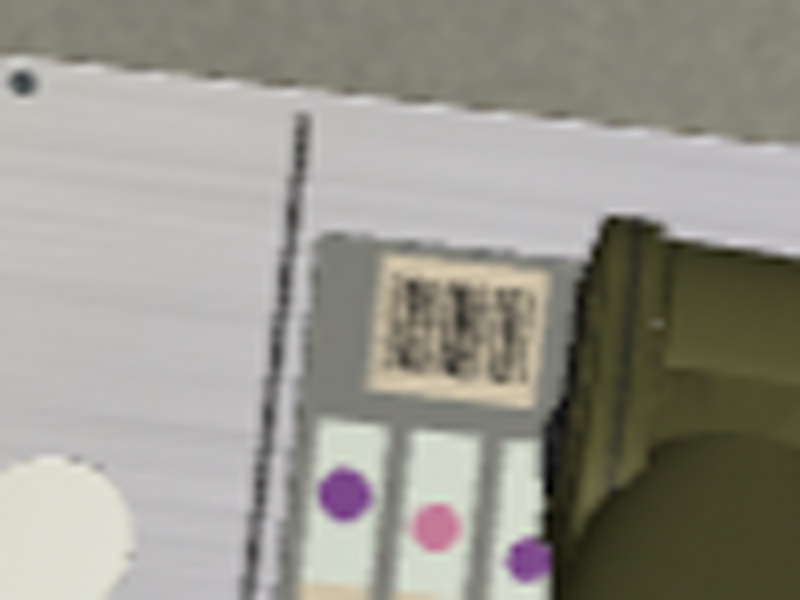

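View pics/a4s.png

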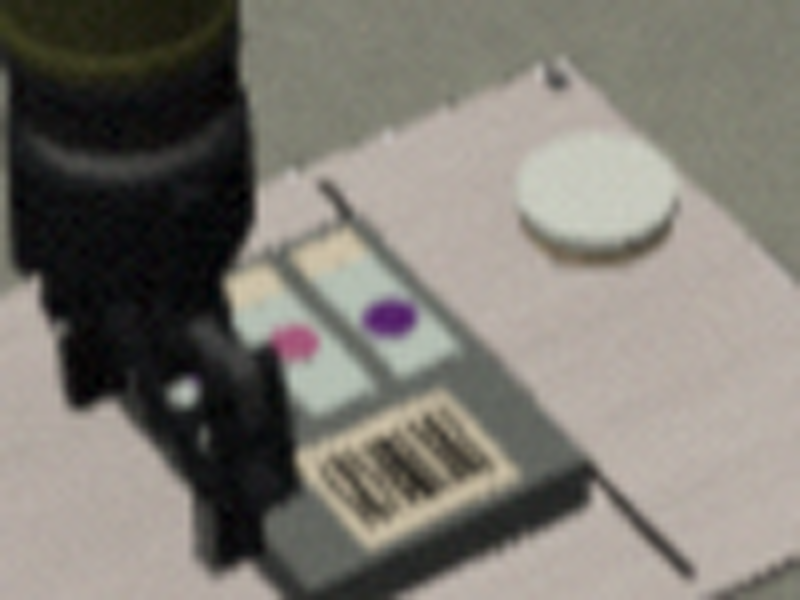

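```bash
python3 - <<'E'
from gap import *
t=get_image("top");s=get_image("scene")
edge_line(t,295,200,8,[(316,240),(281,570)],[(302,115),(248,595)])
edge_line(s,240,195,8,[(590,464),(355,218)],[(690,575),(325,183)])
# bottom far-lead corner in scene
R=np.array(t["R"]);print(-R.T@t["t"])
# row-wise subpixel profile, top image, several rows
f=t["frame"].astype(int)
for r in (226,234,242,250,258,266): print(r,f[r,320:340].mean(1).round().astype(int).tolist())
E
```

```text
line head -0.1309 edge head -0.125 gaps far,near [10.38 11.09]
line head -0.1425 edge head -0.131 gaps far,near [12.86 14.56]
[ 443.86916685   34.4153804  1764.49019748]
226 [189, 190, 189, 189, 189, 189, 189, 190, 190, 190, 157, 68, 134, 189, 189, 189, 188, 187, 187, 187]
234 [191, 191, 191, 191, 191, 191, 192, 192, 192, 158, 69, 135, 192, 163, 109, 123, 122, 122, 122, 123]
242 [191, 191, 191, 191, 191, 191, 192, 192, 166, 96, 135, 194, 171, 127, 128, 123, 123, 123, 123, 123]
250 [189, 189, 190, 190, 190, 190, 190, 165, 96, 135, 192, 168, 122, 127, 123, 123, 123, 123, 123, 123]
258 [189, 188, 188, 188, 188, 188, 163, 88, 125, 189, 177, 144, 125, 142, 184, 209, 191, 160, 169, 195]
266 [193, 192, 192, 192, 192, 177, 121, 128, 192, 176, 139, 126, 132, 174, 209, 210, 210, 210, 210, 210]
```

```bash
python3 - <<'E'
from gap import *
t=get_image("top")
E=unproj(t,[(333.1,234),(332.18,242),(331.17,250)],33);L=unproj(t,[(330.1,234),(329.17,242),(328.17,250)],8)
print(tol(PL,E[:,:2]),tol(PL,L[:,:2]))
E
```

```text
[[57.55582214 66.97995788]
 [34.05907782 66.95363152]
 [10.58079454 67.18743409]] [[58.89478592 75.88956004]
 [35.05411894 75.88309921]
 [11.23903242 76.08188763]]
```

Call:
move_arm(
  moves=[
    [0,2,0,0],
    [0,4,0,0],
    [0,6,0,0],
    [0,7,0,0],
    [0,8,0,0],
    [0,8,0,0],
    [0,8,0,0],
  ],
)

```text
time: 6.87
position: [530.8, -85.2, 22.8]
tool_rot: [1.65, 1.57, 1.515]
contact_force: [-0.6, -0.7, 0.0]
grip_width: 1.002
```

```bash
python3 - <<'E'
from h import *
w=tow(PL,[-3,-46]);plan(w[0],w[1],23,PL[2]);print(tol(PL,state()["position"][:2]))
t=get_image("top");crop(t,305,210,60,85,7,"a5.png")
f=t["frame"].astype(int)
for r in (218,222,226,234,242,250,258,266,274,282): print(r,f[r,317:338].mean(1).round().astype(int).tolist())
t=get_image("scene");crop(t,270,210,70,60,11,"a5s.png")
E
```

```text
t 6.87 pos [530.8 -85.2  22.8] x-axis [ 0.     0.001 -1.   ] zhead -0.135 q6 1.55 F [-0.6 -0.7  0. ] grip 1.002
shift [-0.2  2.1  0.5] turn tool x -0.0 or 3.141 -3.142
[ -3.46042454 -48.08948615]
218 [190, 190, 191, 191, 191, 191, 192, 192, 192, 192, 191, 192, 191, 192, 158, 67, 134, 192, 192, 192, 191]
222 [190, 191, 192, 193, 193, 193, 193, 192, 192, 192, 191, 191, 190, 175, 119, 98, 165, 186, 186, 187, 187]
226 [190, 190, 190, 189, 189, 189, 188, 190, 188, 190, 189, 190, 190, 156, 66, 133, 189, 189, 189, 188, 187]
234 [190, 190, 190, 190, 191, 191, 191, 191, 191, 191, 192, 192, 159, 56, 83, 124, 122, 122, 122, 122, 123]
242 [190, 191, 191, 191, 191, 191, 191, 191, 191, 191, 192, 167, 88, 81, 124, 122, 123, 123, 123, 123, 122]
250 [190, 189, 190, 189, 189, 190, 190, 190, 190, 191, 165, 88, 79, 121, 122, 123, 122, 123, 122, 123, 123]
258 [188, 188, 188, 189, 188, 189, 189, 189, 188, 163, 88, 82, 123, 131, 173, 208, 191, 151, 135, 157, 194]
266 [194, 193, 192, 192, 192, 192, 192, 191, 176, 121, 78, 119, 123, 163, 209, 210, 209, 209, 209, 210, 210]
274 [188, 190, 191, 191, 192, 192, 192, 178, 122, 74, 115, 123, 153, 189, 191, 190, 191, 190, 190, 191, 185]
282 [189, 189, 188, 187, 188, 187, 173, 119, 124, 188, 189, 189, 191, 191, 192, 193, 192, 193, 193, 194, 194]
```

View pics/a5.png

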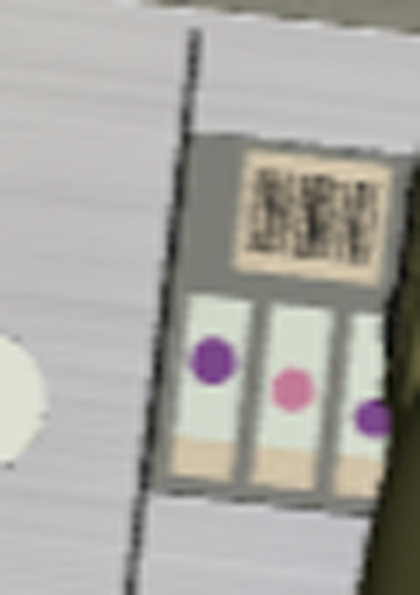

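View pics/a5s.png

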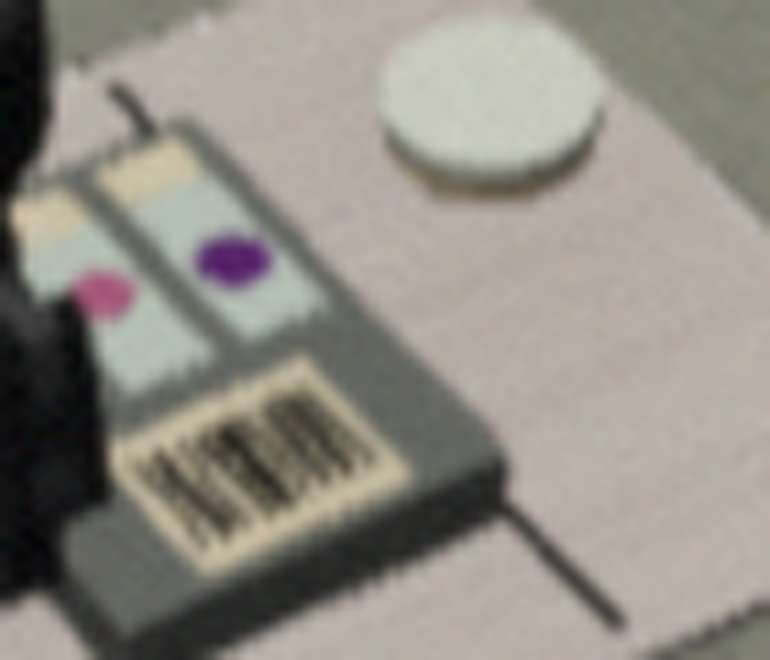

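```bash
python3 - <<'E'
from gap import *
t=get_image("top");s=get_image("scene")
for b in [(500,516),(503,512),(503,508)]:
    B=unproj(s,cp([b],270,210,11),8)[:,:2];L=unproj(s,cp([(620,625),(515,512)],270,210,11),8)[:,:2]
    print(tol(PL,B),tol(PL,L).tolist())
print(unproj(t,[(329.17,242),(330.17,242)],8)-unproj(t,[(329.17,242)],8))
# model render: predicted px of top-edge z33, bottom z8, at offsets
f=s["frame"].astype(int)
crop(s,305,245,30,25,26,"a6s.png")
E
```

```text
[[72.32431498 71.42394068]] [[118.96939289897327, 74.88626094594976], [73.24687821333296, 75.28739738549294]]
[[71.59575601 72.81786124]] [[118.96939289897327, 74.88626094594976], [73.24687821333296, 75.28739738549294]]
[[70.45303069 73.59603872]] [[118.96939289897327, 74.88626094594976], [73.24687821333296, 75.28739738549294]]
[[ 0.          0.          0.        ]
 [-0.05673541 -2.94652908  0.        ]]
```

View pics/a6s.png

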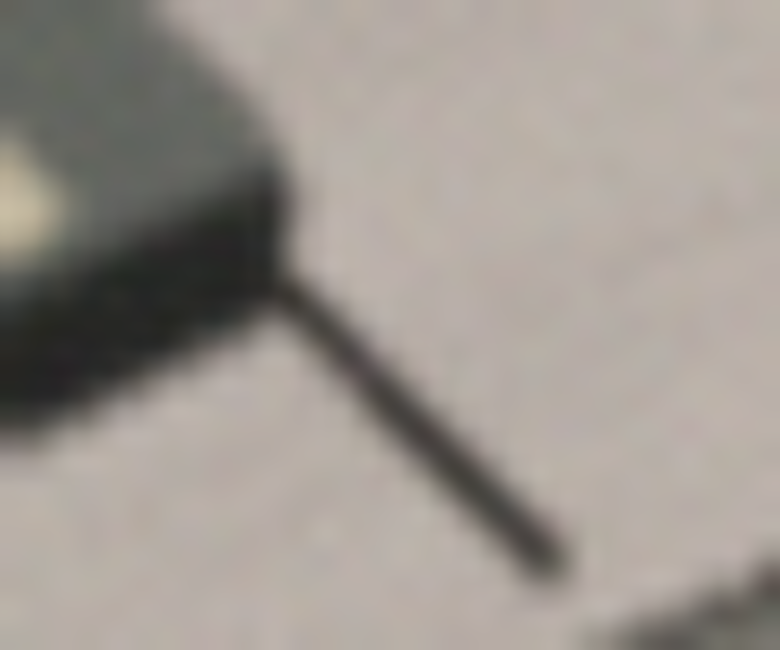

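Scene view and the top view both show the edge about 1 to 2 mm short and parallel: in the top view the edge touches the line's near side along rows 234–274. I nudge it a little further.

Call:
move_arm(
  moves=[
    [0,0.6,0,0],
    [0,1.2,0,0],
    [0,1.7,0,0],
    [0,1.7,0,0],
    [0,1.7,0,0],
  ],
)

```text
time: 7.48
position: [531.0, -83.5, 22.8]
tool_rot: [1.709, 1.57, 1.574]
contact_force: [-0.2, -2.3, 0.5]
grip_width: 1.002
```

```bash
python3 - <<'E'
from h import *
w=tow(PL,[-3,-46]);plan(w[0],w[1],23,PL[2]);print(tol(PL,state()["position"][:2]))
E
```

```text
t 7.48 pos [531.  -83.5  22.8] x-axis [-0.     0.001 -1.   ] zhead -0.135 q6 1.55 F [-0.2 -2.3  0.5] grip 1.002
shift [-0.2  0.4  0.5] turn tool x -0.001 or 3.141 -3.142
[ -3.49140598 -46.43351373]
```

Now I back off, rise, and look from a clear position.

Call:
move_arm(
  moves=[
    [0,-10,0,0],
    [0,-20,0,0],
    [0,-30,0,0],
    [-30,-32,0,0],
    [-70,-40,0,0],
    [-110,-70,0,0],
    [-150,-110,0,0],
    [-180,-145,0,0],
    [-180,-180,0,0],
    [-180,-180,0,0],
    [-180,-180,0,0],
    [-180,-180,0,0],
  ],
)

```text
time: 8.48
position: [506.2, -263.6, 202.8]
tool_rot: [1.154, 1.569, 1.015]
contact_force: [-0.5, 0.0, 0.2]
grip_width: 1.0
```

```bash
python3 - <<'E'
from h import *
t=get_image("top");crop(t,300,200,90,95,6,"a7.png")
f=t["frame"].astype(int)
for r in (234,242,250,258,266,274): print(r,f[r,317:338].mean(1).round().astype(int).tolist())
s=get_image("scene");crop(s,240,195,100,75,8,"a7s.png");crop(s,305,245,30,25,26,"a7t.png")
E
```

```text
234 [187, 187, 187, 188, 188, 188, 188, 189, 189, 189, 189, 189, 156, 74, 100, 121, 120, 120, 120, 120, 121]
242 [188, 188, 188, 188, 188, 188, 188, 188, 188, 189, 190, 164, 98, 98, 120, 120, 121, 121, 121, 121, 126]
250 [187, 187, 187, 187, 187, 187, 188, 187, 188, 187, 163, 94, 92, 121, 121, 121, 121, 120, 121, 122, 121]
258 [186, 186, 186, 186, 186, 186, 186, 186, 186, 161, 93, 90, 121, 150, 194, 189, 149, 125, 120, 156, 192]
266 [191, 190, 190, 190, 189, 189, 189, 189, 175, 122, 87, 121, 151, 194, 206, 207, 206, 207, 207, 207, 207]
274 [185, 187, 187, 189, 190, 190, 190, 176, 121, 88, 126, 135, 168, 188, 188, 188, 187, 187, 190, 188, 171]
```

View pics/a7.png

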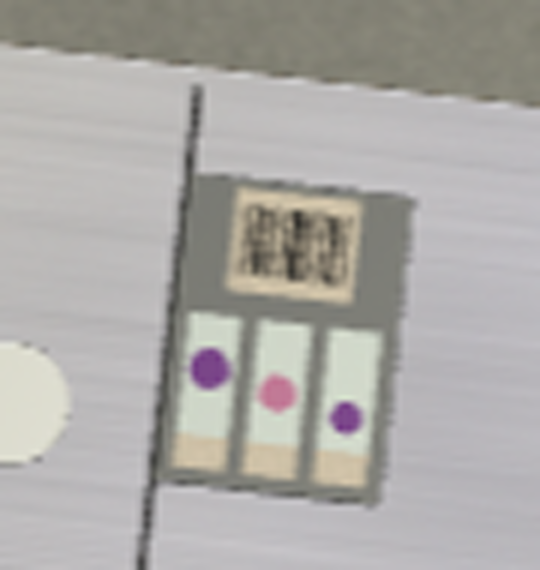

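View pics/a7s.png

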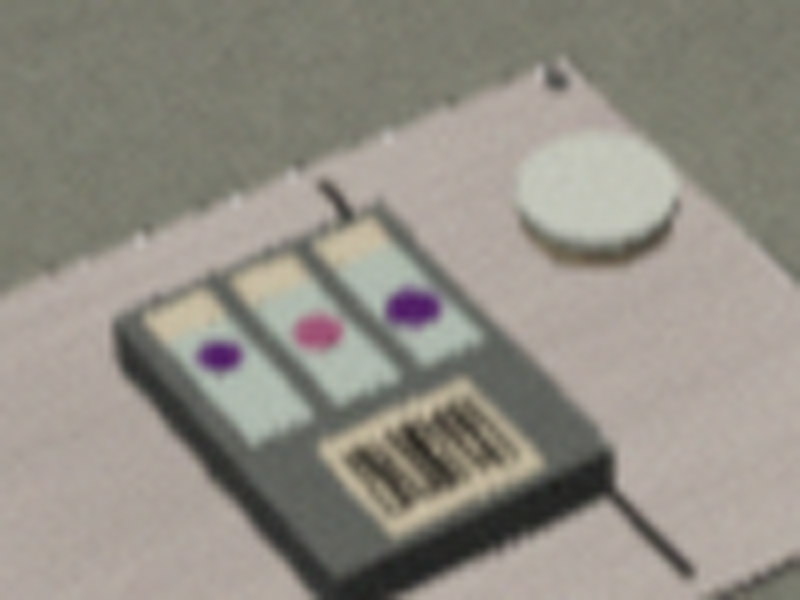

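View pics/a7t.png

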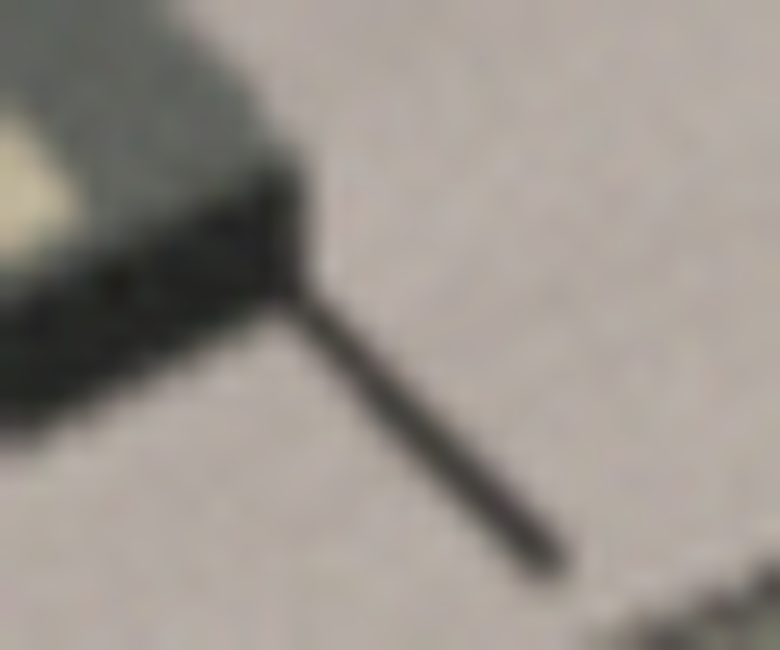

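The edge lies parallel to the line at both ends, by my estimates still about 1 mm short of the line's centre. There's ample time, so I do one more gentle 1 mm nudge.

```bash
python3 - <<'E'
from h import *
w=tow(PL,[-3.5,-70]);plan(w[0],w[1],50,PL[2])
E
```

```text
t 8.58 pos [ 505.9 -261.5  201.8] x-axis [-0.002  0.002 -1.   ] zhead -0.135 q6 1.23 F [ 0.1  0.2 -0.1] grip 1.0
shift [152.1 155.8   1.1] turn tool x -0.001 or 3.141 -3.142
```

Call:
move_arm(
  moves=[
    [10,40,1,0],
    [30,80,1,0],
    [60,115,1,0],
    [95,140,1,0],
    [130,150,1,0],
    [150,156,1,0],
    [160,156,1,0],
    [170,156,1,0],
    [178,156,1,0],
    [178,156,1,0],
    [178,156,1,0],
    [178,156,1,0],
  ],
)

```text
time: 9.58
position: [528.9, -107.4, 25.3]
tool_rot: [1.229, 1.569, 1.093]
contact_force: [-0.2, 0.5, 0.8]
grip_width: 1.0
```

```bash
python3 - <<'E'
from h import *
w=tow(PL,[-3.5,-45.4]);plan(w[0],w[1],22.8,PL[2]);print(tol(PL,state()["position"][:2]))
E
```

```text
t 9.58 pos [ 528.9 -107.4   25.3] x-axis [ 0.001  0.002 -1.   ] zhead -0.136 q6 1.51 F [-0.2  0.5  0.8] grip 1.0
shift [ 2.6 25.  -1.2] turn tool x -0.002 or 3.14 -3.143
[ -2.37664815 -70.40619039]
```

Call:
move_arm(
  moves=[
    [2,8,-1,-0.002],
    [2,14,-1,-0.002],
    [2,19,-1,-0.002],
    [2,22,-1,-0.002],
    [2,23,-1,-0.002],
    [2,24,-1,-0.002],
    [2,24.5,-1,-0.002],
    [2,24.9,-1,-0.002],
    [2,24.9,-1,-0.002],
    [2,24.9,-1,-0.002],
  ],
)

```text
time: 10.42
position: [531.3, -83.2, 23.5]
tool_rot: [0.912, 1.569, 0.777]
contact_force: [-0.3, -3.3, 2.4]
grip_width: 1.003
```

```bash
python3 - <<'E'
from h import *
for i in range(1):
    w=tow(PL,[-3.5,-45.4]);plan(w[0],w[1],22.8,PL[2]);print(tol(PL,state()["position"][:2]))
t=get_image("top");f=t["frame"].astype(int)
for r in (234,242,250,258,266,274): print(r,f[r,323:338].mean(1).round().astype(int).tolist())
print(tol(PL,state()["position"][:2]))
s=get_image("scene");crop(s,270,195,70,75,8,"a8s.png")
E
```

```text
t 10.42 pos [531.3 -83.2  23.5] x-axis [ 0.001  0.001 -1.   ] zhead -0.135 q6 1.55 F [-0.3 -3.3  2.4] grip 1.003
shift [ 0.7  0.6 -0.3] turn tool x -0.0 or 3.142 -3.142
[ -3.23747295 -46.03575677]
234 [191, 191, 191, 191, 192, 192, 159, 91, 119, 122, 122, 122, 122, 122, 123]
242 [191, 191, 191, 191, 192, 166, 110, 115, 122, 122, 123, 123, 122, 123, 129]
250 [190, 190, 190, 190, 165, 100, 101, 123, 122, 122, 122, 122, 123, 123, 123]
258 [188, 188, 188, 162, 96, 96, 123, 152, 196, 192, 143, 110, 121, 157, 194]
266 [191, 191, 177, 126, 93, 123, 152, 196, 210, 209, 209, 210, 210, 210, 210]
274 [192, 177, 124, 89, 123, 144, 179, 191, 190, 191, 190, 190, 192, 191, 169]
[ -3.25510834 -46.04153126]
```

View pics/a8s.png

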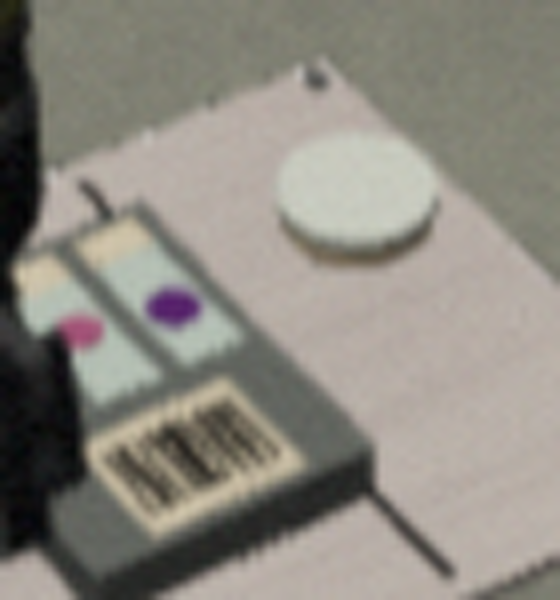

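Call:
move_arm(
  moves=[
    [0,0.6,0,0],
    [0,1.1,0,0],
    [0,1.6,0,0],
    [0,1.6,0,0],
    [0,1.6,0,0],
  ],
)

```text
time: 10.93
position: [531.6, -81.5, 23.5]
tool_rot: [0.939, 1.569, 0.804]
contact_force: [-0.8, -2.6, 1.8]
grip_width: 1.0
```

```bash
python3 - <<'E'
from h import *
t=get_image("top");f=t["frame"].astype(int)
for r in (234,242,250,258,266,274): print(r,f[r,323:338].mean(1).round().astype(int).tolist())
s=state();print(tol(PL,s["position"][:2]),s["contact_force"])
E
```

```text
234 [191, 192, 192, 191, 192, 192, 162, 106, 122, 122, 122, 122, 122, 122, 122]
242 [191, 191, 192, 191, 192, 169, 125, 127, 121, 122, 122, 122, 122, 122, 144]
250 [190, 190, 190, 190, 166, 122, 126, 123, 122, 122, 122, 123, 123, 123, 122]
258 [188, 188, 188, 163, 119, 125, 142, 184, 191, 143, 111, 110, 133, 180, 208]
266 [191, 191, 175, 137, 124, 132, 174, 209, 209, 209, 210, 210, 209, 209, 188]
274 [192, 175, 136, 124, 130, 161, 190, 190, 191, 192, 191, 191, 191, 179, 146]
[ -3.18342165 -44.33958381] [-0.28218356 -2.06310588  1.46401457]
```

Call:
move_arm(
  moves=[
    [0,-10,0,0],
    [0,-20,0,0],
    [0,-30,0,0],
    [-30,-32,0,0],
    [-70,-40,0,0],
    [-110,-70,0,0],
    [-150,-110,0,0],
    [-180,-145,0,0],
    [-200,-160,0,0],
    [-200,-160,0,0],
    [-200,-160,0,0],
    [-200,-160,0,0],
  ],
)

```text
time: 11.98
position: [509.4, -240.6, 222.7]
tool_rot: [1.261, 1.568, 1.124]
contact_force: [-0.6, -0.2, -0.6]
grip_width: 0.999
```

```bash
python3 - <<'E'
from h import *
t=get_image("top");crop(t,300,200,90,95,6,"a9.png")
np.save("t9.npy",t["frame"])
s=get_image("scene");crop(s,240,195,100,75,8,"a9s.png")
w=[479.,374.5];plan(480.9-15*np.cos(.155),374.5+15*np.sin(.155),220,-.155+np.pi/2)
E
```

```text
t 12.08 pos [ 508.6 -239.   221.2] x-axis [-0.002  0.004 -1.   ] zhead -0.134 q6 1.26 F [ 0.2  0.2 -0.2] grip 1.001
shift [   3.5  604.6 -124.6] turn tool x -1.55 or 1.592 -4.692
```

View pics/a9.png

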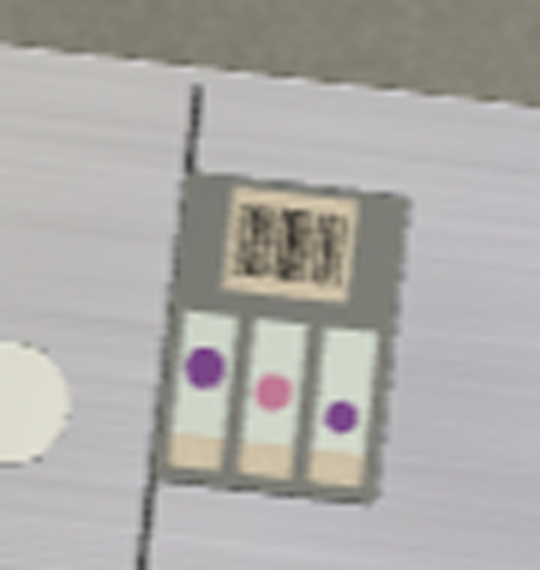

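View pics/a9s.png

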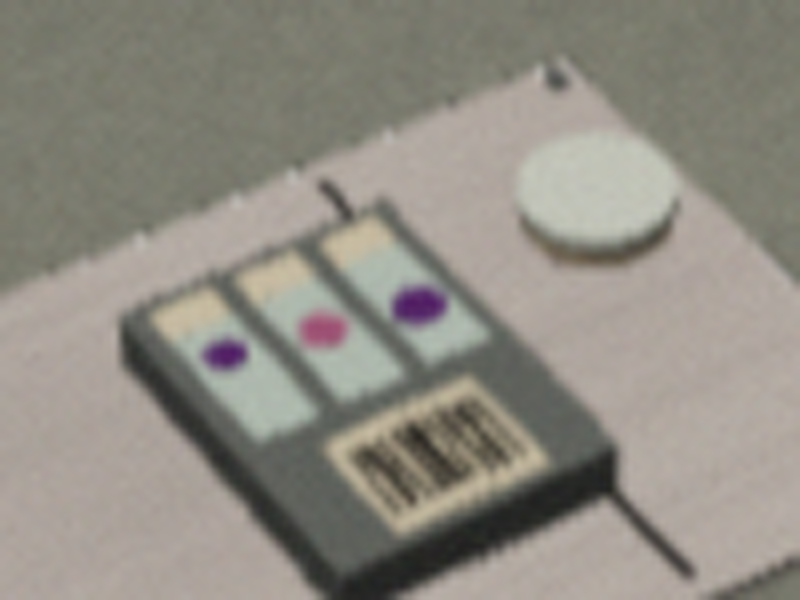

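The cassette now sits with its edge on the line along its whole width: in the top crop the line enters under it at about (190,172) and leaves at about (155,486). Next, the scanner.

Call:
move_arm(
  moves=[
    [-10,40,-8,-0.1],
    [-15,80,-16,-0.2],
    [-15,120,-24,-0.3],
    [-15,160,-32,-0.4],
    [-15,200,-41,-0.5],
    [-15,240,-49,-0.6],
    [-15,280,-57,-0.7],
    [-15,320,-65,-0.8],
    [-15,360,-74,-0.9],
    [-10,400,-82,-1.02],
    [-5,440,-90,-1.14],
    [0,480,-98,-1.26],
    [0,520,-106,-1.38],
    [3,560,-115,-1.5],
    [3,590,-122,-1.55],
    [3,604,-124.5,-1.55],
    [3,604.5,-124.5,-1.55],
    [3,604.5,-124.5,-1.55],
    [3,604.5,-124.5,-1.55],
  ],
)

```text
time: 13.67
position: [465.3, 375.5, 219.6]
tool_rot: [1.39, 1.566, 2.806]
contact_force: [-0.2, -0.9, 0.0]
grip_width: 1.005
```

```bash
python3 - <<'E'
from h import *
plan(480.8-15*np.cos(.155),374.5+15*np.sin(.155),80,-.155+np.pi/2)
E
```

```text
t 13.67 pos [465.3 375.5 219.6] x-axis [-0.004  0.001 -1.   ] zhead 1.415 q6 0.83 F [-0.2 -0.9  0. ] grip 1.005
shift [139.6  -1.1   1.3] turn tool x -0.001 or 3.141 -3.142
```

Call:
move_arm(
  moves=[
    [30,-1,1,0],
    [70,-1,1,0],
    [105,-1,1,0],
    [130,-1,1,0],
    [140,-1,1,0],
    [140,-1,1,0],
    [140,-1,1,0],
    [140,-1,1,0],
  ],
)

```text
time: 14.33
position: [467.3, 377.0, 81.7]
tool_rot: [0.504, 1.567, 1.918]
contact_force: [1.1, 0.1, 0.4]
grip_width: 1.003
```

```bash
python3 - <<'E'
from h import *
plan(480.8-15*np.cos(.155),374.5+15*np.sin(.155),22,-.155+np.pi/2)
t=get_image("top");crop(t,170,225,90,100,6,"b1.png")
s=get_image("scene");crop(s,320,110,90,100,6,"b1s.png")
E
```

```text
t 14.33 pos [467.3 377.   81.7] x-axis [-0.001  0.004 -1.   ] zhead 1.414 q6 0.83 F [1.1 0.1 0.4] grip 1.003
shift [59.7  1.2 -0.6] turn tool x -0.002 or 3.14 -3.143
```

View pics/b1s.png

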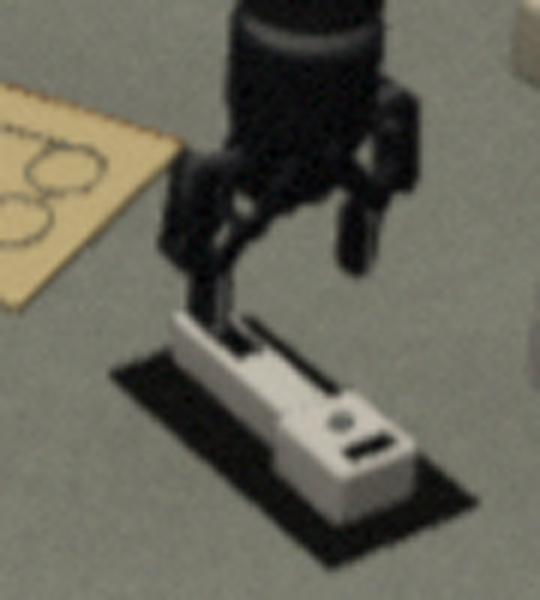

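View pics/b1.png

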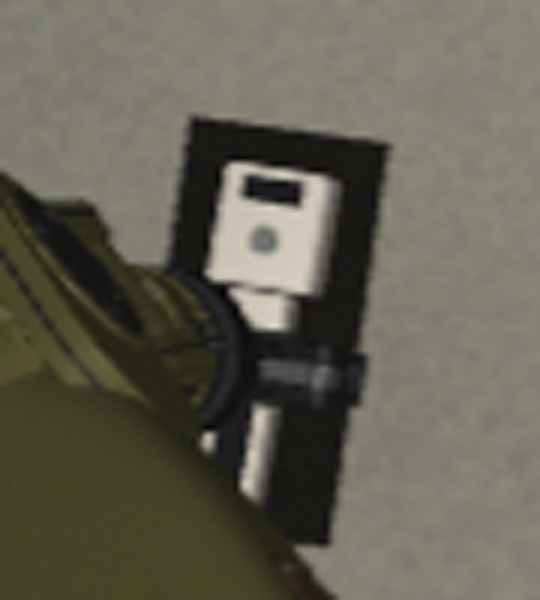

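The open fingers straddle the handle just behind the head, aligned with it. I descend and grip.

Call:
move_arm(
  moves=[
    [20,1,-0.5,0],
    [38,1,-0.5,0],
    [48,1,-0.5,0],
    [54,1,-0.5,0],
    [58.5,1,-0.5,0],
    [58.5,1,-0.5,0],
    [58.5,1,-0.5,0],
  ],
)

```text
time: 15.02
position: [466.6, 377.7, 23.9]
tool_rot: [0.194, 1.566, 1.609]
contact_force: [-0.6, 0.7, -0.2]
grip_width: 1.002
```

Call:
move_arm(
  moves=[
    [0,0,0,0],
    [0,0,0,0],
    [0,0,0,0],
    [0,0,0,0],
    [0,0,0,0],
    [0,0,0,0],
    [0,0,0,0],
    [0,0,0,0],
    [0,0,0,0],
    [0,0,0,0],
    [0,0,0,0],
    [0,0,0,0],
  ],
  fingers=0,
)

```text
time: 16.02
position: [467.0, 377.9, 24.5]
tool_rot: [-0.015, 1.566, 1.4]
contact_force: [-0.2, -0.1, 4.7]
grip_width: 0.339
```

Call:
move_arm(
  moves=[
    [-4,0,0,0],
    [-10,0,0,0],
    [-20,0,0,0],
    [-40,0,0,0],
    [-65,0,0,0],
    [-95,0,0,0],
    [-120,0,0,0],
    [-130,0,0,0],
    [-130,0,0,0],
    [-130,0,0,0],
  ],
)

```text
time: 16.85
position: [466.9, 377.2, 154.4]
tool_rot: [-0.046, 1.565, 1.369]
contact_force: [-0.4, -1.5, -3.2]
grip_width: 0.335
```

```bash
python3 - <<'E'
from h import *
t=get_image("top")
crop(t,290,190,110,110,6,"b2t.png")
s=get_image("scene");crop(s,300,80,120,120,5,"b2s.png")
# label position from cassette: use fit on t9 corners
tt=dict(t);b=box(75,55)
C=cp([(187,176),(411,198),(374,503),(160,484)],300,200,6)
q,e=fit([(tt,b,C)],33);print("cass",q,e,tol(PL,tow(q,b)))
lab=unproj(t,cp([(289,245)],300,200,6),33);print("label px",lab,"from fit",tow(q,[45,0]))
w=tow(q,[45,0]);y=q[2];wt=w-65*np.array([np.cos(y),np.sin(y)])
print(wt);plan(wt[0],wt[1],150,y+np.pi/2)
E
```

```text
cass [ 5.41363318e+02 -1.75872016e+01 -1.20923145e-01] 1.2285288473940454 [[ 72.14355737  76.35219804]
 [ 73.66996241 -33.63721094]
 [-76.31559529 -35.71867235]
 [-77.84200033  74.27073663]]
label px [[587.19057555 -21.5221484   33.        ]] from fit [586.03471447 -23.01549146]
[521.5093639  -15.17462838]
t 16.95 pos [465.8 376.4 152.6] x-axis [-0.002  0.003 -1.   ] zhead 1.415 q6 0.83 F [ 0.2 -0.6 -2.6] grip 0.34
shift [   1.3 -115.9 -378.2] turn tool x -0.035 or 3.107 -3.177
```

View pics/b2s.png

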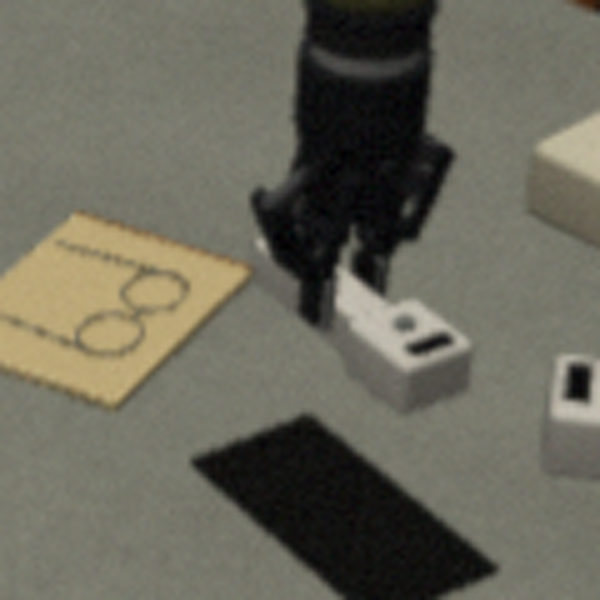

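View pics/b2t.png

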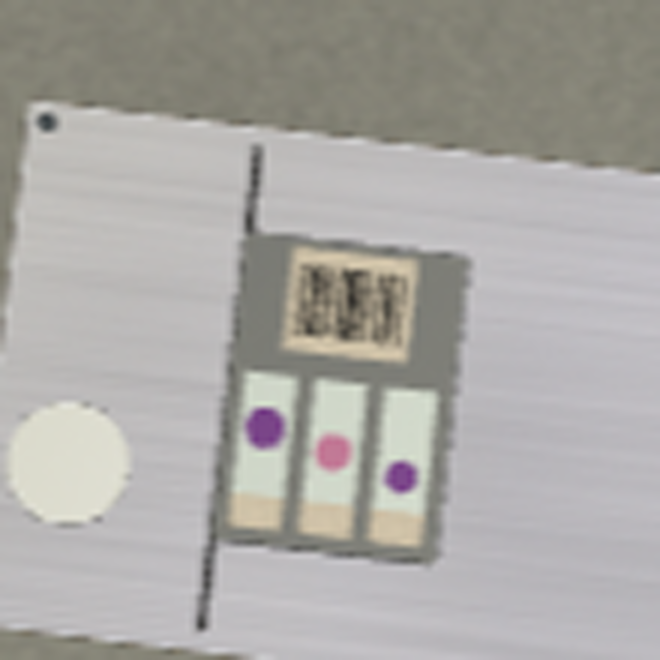

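The scanner hangs level between the fingers and its pad is empty. I carry it over the label.

Call:
move_arm(
  moves=[
    [0,-4,-12,0],
    [0,-12,-36,0],
    [0,-21,-66,0],
    [0,-30,-96,0],
    [0,-40,-128,-0.005],
    [0,-50,-160,-0.01],
    [0,-60,-192,-0.015],
    [0,-70,-224,-0.02],
    [0,-80,-256,-0.02],
    [0,-90,-288,-0.02],
    [0,-100,-320,-0.02],
    [0,-108,-345,-0.02],
    [0,-113,-362,-0.02],
    [5,-116,-372,-0.02],
    [12,-117,-377,-0.02],
    [19,-117,-377,-0.02],
    [24,-117,-377,-0.02],
    [24,-117,-377,-0.02],
    [24,-117,-377,-0.02],
    [24,-117,-377,-0.02],
  ],
)

```text
time: 18.62
position: [522.7, -13.2, 127.3]
tool_rot: [0.737, 1.567, 2.173]
contact_force: [0.2, 0.1, -1.7]
grip_width: 0.337
```

```bash
python3 - <<'E'
from h import *
plan(523.2,-14.2,127.5,-.132+np.pi/2)
t=get_image("top");crop(t,290,190,110,110,6,"b3t.png")
s=get_image("scene");crop(s,200,120,160,160,4,"b3s.png")
E
```

```text
t 18.62 pos [522.7 -13.2 127.3] x-axis [-0.002  0.003 -1.   ] zhead 1.437 q6 0.11 F [ 0.2  0.1 -1.7] grip 0.337
shift [-0.2 -0.6 -0.9] turn tool x -0.002 or 3.139 -3.144
```

View pics/b3s.png

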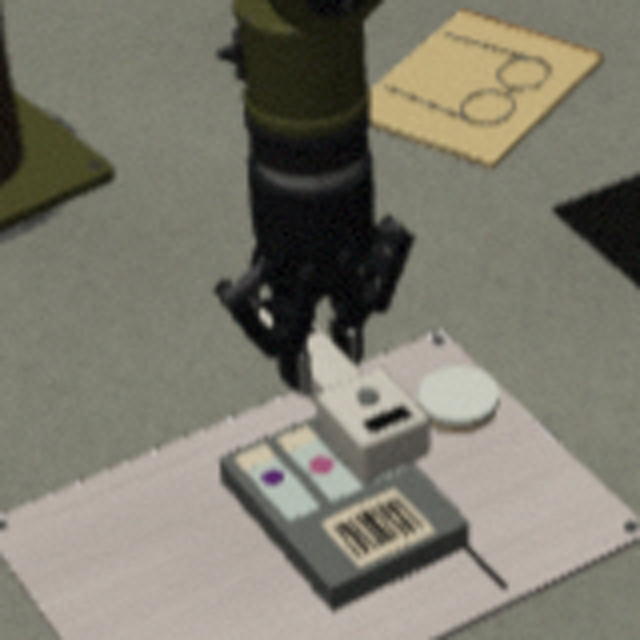

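View pics/b3t.png

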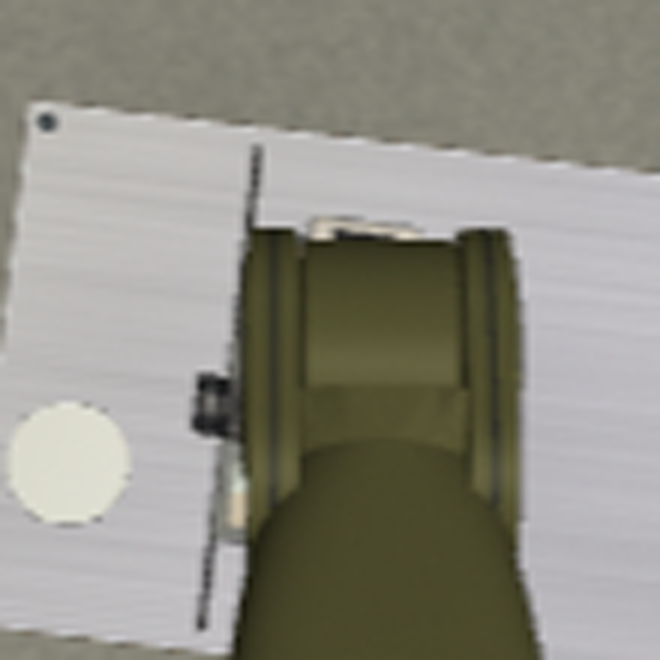

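```bash
python3 - <<'E'
from h import *
s=get_image("scene");p=state()["position"]
y=-.134;q=[p[0]-14*np.cos(y),p[1]-14*np.sin(y),y] # dummy
q=np.array([p[0]+14.5*np.cos(y),p[1]+14.5*np.sin(y),y])
W=tow(q,[50,0]);print("window",W)
P=tow(q,[[20,26],[80,26],[80,-26],[20,-26],[75,0],[50,0]]);z=np.full(6,p[2]-19.5+36)
print(((proj(s,np.c_[P,z])-[200,120]+.5)*4-.5).round())
b=tow(q,[[80,26],[80,-26]]);print(((proj(s,np.c_[b,[p[2]-19.5]*2])-[200,120]+.5)*4-.5).round())
E
```

```text
window [587.06735032 -22.23169113]
[[382. 360.]
 [434. 412.]
 [363. 443.]
 [313. 390.]
 [394. 423.]
 [373. 401.]]
[[434. 454.]
 [365. 485.]]
```

The projected head corners agree with the picture to about 2 px, and the window estimate of (587,-22) sits over the label at (587,-22). I hold still.

Call:
move_arm(
  moves=[
    [0,0,0,0],
    [0,0,0,0],
    [0,0,0,0],
    [0,0,0,0],
    [0,0,0,0],
    [0,0,0,0],
    [0,0,0,0],
    [0,0,0,0],
    [0,0,0,0],
    [0,0,0,0],
    [0,0,0,0],
    [0,0,0,0],
    [0,0,0,0],
    [0,0,0,0],
    [0,0,0,0],
    [0,0,0,0],
    [0,0,0,0],
    [0,0,0,0],
    [0,0,0,0],
    [0,0,0,0],
  ],
)

```text
time: 20.43
position: [523.1, -13.6, 127.7]
tool_rot: [0.482, 1.568, 1.918]
contact_force: [-1.1, 1.0, -1.9]
grip_width: 0.344
```

```bash
python3 - <<'E'
from h import *
# TCP in scanner frame x=-14.5 approx, y ~ +1 => rest centre
y=-.153
plan(481.2-14.2*np.cos(y),376.7-14.2*np.sin(y),150,y+np.pi/2)
E
```

```text
t 20.43 pos [523.1 -13.6 127.7] x-axis [-0.001  0.003 -1.   ] zhead 1.436 q6 0.11 F [-1.1  1.  -1.9] grip 0.344
shift [-21.1 108.3 381.5] turn tool x 0.018 or 3.16 -3.123
```

Call:
move_arm(
  moves=[
    [-6,2,8,0],
    [-14,6,22,0],
    [-21,13,46,0],
    [-21,22,76,0],
    [-21,31,108,0.005],
    [-21,40,140,0.01],
    [-21,49,172,0.015],
    [-21,58,204,0.018],
    [-21,67,236,0.018],
    [-21,76,268,0.018],
    [-21,85,300,0.018],
    [-21,94,332,0.018],
    [-21,102,358,0.018],
    [-21,106,374,0.018],
    [-21,108,381,0.018],
    [-21,108.3,381.5,0.018],
    [-21,108.3,381.5,0.018],
    [-21,108.3,381.5,0.018],
    [-21,108.3,381.5,0.018],
  ],
)

```text
time: 22.02
position: [467.4, 377.3, 149.9]
tool_rot: [0.762, 1.568, 2.178]
contact_force: [-0.7, 1.0, -1.5]
grip_width: 0.338
```

```bash
python3 - <<'E'
from h import *
y=-.153
plan(481.2-14.2*np.cos(y),376.7-14.2*np.sin(y),30,y+np.pi/2)
E
```

```text
t 22.02 pos [467.4 377.3 149.9] x-axis [-0.001  0.002 -1.   ] zhead 1.416 q6 0.83 F [-0.7  1.  -1.5] grip 0.338
shift [119.9   0.2   1.3] turn tool x -0.002 or 3.14 -3.143
```

Call:
move_arm(
  moves=[
    [20,0,1.3,0],
    [50,0,1.3,0],
    [80,0,1.3,0],
    [100,0,1.3,0],
    [110,0,1.3,0],
    [115,0,1.3,0],
    [118,0,1.3,0],
    [120,0,1.3,0],
    [120,0,1.3,0],
    [120,0,1.3,0],
  ],
)

```text
time: 22.85
position: [468.3, 379.4, 31.2]
tool_rot: [0.056, 1.567, 1.472]
contact_force: [-0.9, -0.7, -1.3]
grip_width: 0.336
```

```bash
python3 - <<'E'
from h import *
y=-.153
plan(481.2-14.2*np.cos(y),376.7-14.2*np.sin(y),24.5,y+np.pi/2)
s=get_image("scene");crop(s,320,110,90,100,6,"b4s.png")
E
```

```text
t 22.85 pos [468.3 379.4  31.2] x-axis [ 0.     0.004 -1.   ] zhead 1.416 q6 0.83 F [-0.9 -0.7 -1.3] grip 0.336
shift [ 6.7  1.  -0.7] turn tool x -0.002 or 3.14 -3.144
```

View pics/b4s.png

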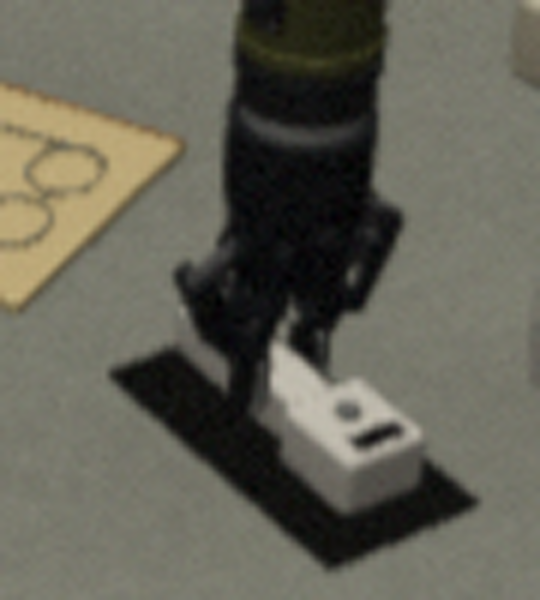

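Well centred and level, about 6 mm above the pad. I lower gently until contact.

Call:
move_arm(
  moves=[
    [1,0.5,-0.5,0],
    [2,1,-0.7,0],
    [3,1,-0.7,0],
    [4,1,-0.7,0],
    [5,1,-0.7,0],
    [5.7,1,-0.7,0],
    [6.3,1,-0.7,0],
    [6.7,1,-0.7,0],
    [6.7,1,-0.7,0],
    [6.7,1,-0.7,0],
  ],
)

```text
time: 23.73
position: [467.0, 378.9, 24.5]
tool_rot: [0.099, 1.567, 1.515]
contact_force: [-0.5, -0.7, 0.6]
grip_width: 0.344
```

Call:
move_arm(
  moves=[
    [0.3,0,0,0],
    [0.3,0,0,0],
    [0.3,0,0,0],
    [0.3,0,0,0],
    [0.3,0,0,0],
    [0.3,0,0,0],
    [0.3,0,0,0],
    [0.3,0,0,0],
    [0.3,0,0,0],
    [0.3,0,0,0],
  ],
  fingers=1,
)

```text
time: 24.57
position: [467.0, 378.8, 24.2]
tool_rot: [0.103, 1.567, 1.519]
contact_force: [-1.1, -0.4, 0.7]
grip_width: 0.998
```

Call:
move_arm(
  moves=[
    [-10,0,0,0],
    [-25,0,0,0],
    [-50,0,0,0],
    [-80,0,0,0],
    [-120,0,0,0],
    [-150,20,0,0],
    [-170,60,0,0],
    [-180,100,0,0],
    [-180,140,0,0],
    [-180,160,20,0],
    [-180,160,60,0],
    [-180,160,100,0],
    [-180,160,120,0],
    [-180,160,120,0],
    [-180,160,120,0],
    [-180,160,120,0],
  ],
)

```text
time: 25.9
position: [327.1, 520.6, 204.8]
tool_rot: [0.272, 1.569, 1.687]
contact_force: [0.2, 0.3, -0.5]
grip_width: 0.997
```

```bash
python3 - <<'E'
from h import *
t=get_image("top");crop(t,180,235,70,90,6,"d_scan.png");crop(t,290,190,110,110,6,"d_cas.png");cv2.imwrite("pics/d_top.png",t["frame"][:,:,::-1])
f=t["frame"].astype(int)
for r in (222,234,242,250,258,266,274,282): print(r,f[r,320:338].mean(1).round().astype(int).tolist())
s=get_image("scene");crop(s,190,145,220,165,3.6,"d_s.png")
print(state()["contact_force"],state()["position"])
E
```

```text
222 [184, 184, 185, 185, 184, 184, 184, 184, 183, 182, 167, 114, 94, 158, 178, 179, 179, 179]
234 [182, 183, 183, 183, 183, 183, 184, 183, 184, 156, 102, 117, 117, 117, 117, 117, 117, 117]
242 [183, 183, 183, 183, 183, 183, 183, 183, 162, 121, 121, 117, 117, 117, 117, 118, 117, 138]
250 [182, 182, 182, 182, 182, 182, 182, 159, 116, 121, 117, 118, 117, 118, 117, 118, 117, 118]
258 [180, 180, 180, 180, 180, 180, 157, 113, 120, 135, 176, 183, 137, 105, 105, 127, 174, 200]
266 [184, 184, 184, 184, 183, 168, 132, 119, 126, 166, 200, 201, 200, 200, 200, 200, 201, 180]
274 [184, 184, 184, 184, 168, 131, 120, 124, 154, 182, 182, 184, 184, 182, 183, 183, 171, 140]
282 [180, 180, 179, 166, 114, 119, 180, 181, 181, 183, 183, 183, 184, 184, 185, 186, 186, 185]
[-0.29967461  0.0598646   0.56701335] [327.27606773 520.12672194 204.99855589]
```

View pics/d_scan.png

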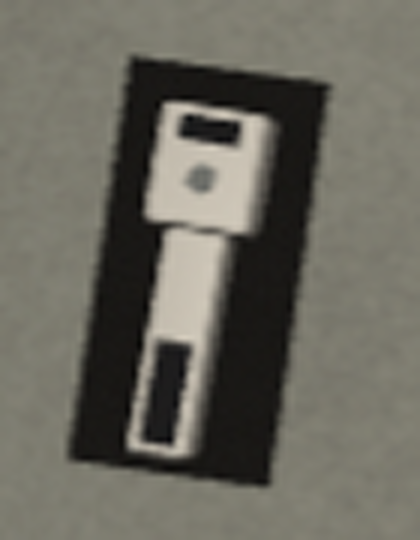

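View pics/d_s.png

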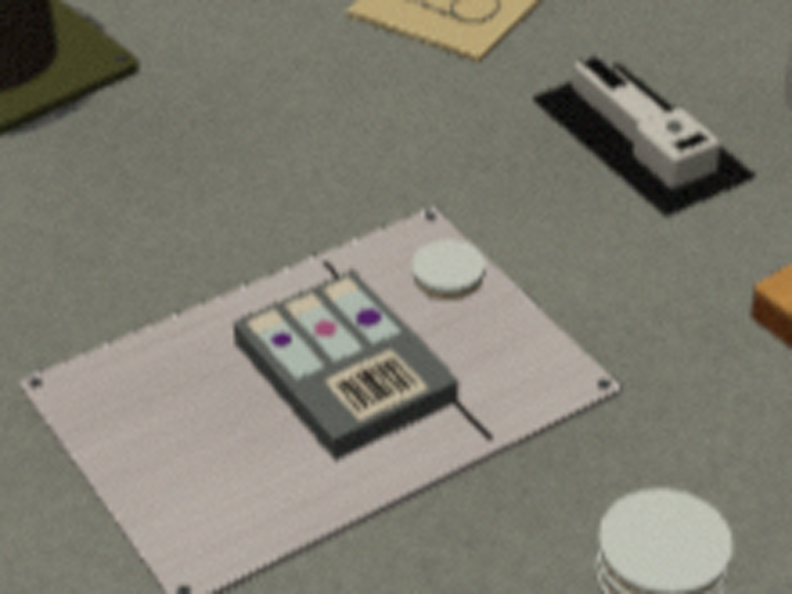

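View pics/d_top.png

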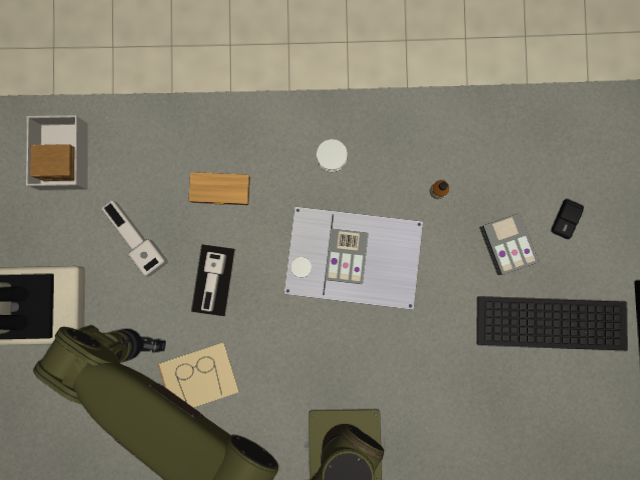

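```bash
python3 -c "
from cell import *
print(hand_in())"
```

```text
the job is handed in; nothing more can be done
None
```

The job is done and handed in at about 26 s of the 72 s allowed.

- **Cassette:** I pushed it flat along the plate with both open fingers so it squared itself to the line, in small steps, with about 3 N the largest push force I read. In the last pictures its leading edge lies within the 4 mm line over the whole width.
- **Scan:** I picked the small scanner off the rubber rest and held it still over the barcode label for about 1.7 s. By measurement the window was 75 mm above the label and centred on it to about 1 mm.
- **Put back:** I lowered the scanner gently onto the rest, released it and moved the arm clear. The last views show it right way up in the middle of the rest, and the dish, spare cassettes, bottle, box and other things where they were.

**Disagreements in the checks:**
- **Edge position:** the estimates of where the edge sits across the line disagreed by 1 to 2 mm. The top camera put it from about 0.4 mm past centre at the far end to about 1.6 mm short at the near end. The arm's own position reading put it up to 1.7 mm past centre.
- **Edge angle:** hand-picked corners suggested a skew of up to 0.014 rad, while the pixel-row profiles showed it closer to parallel.

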